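Line up the sealed sample pots by size

ROBOT

A 6-joint arm with a two-finger parallel gripper is mounted at the origin on the work surface. World frame = base frame: x ahead of the robot, y to its left, z up, the work surface at z = 0. Lengths are in m, angles in rad, forces in N, time in s.
With the tool pointing down it reaches from about 0.425 to 0.925 m from the base axis. Payload 12.5 kg.
Tool frame: the origin (TCP) lies at the very end of the fingers, on their centre line; the grasp point (between the pads) lies 19 mm behind it; z points along the fingers, y is the line along which they close (so a half turn about z gives the same grasp; the last joint's range is limited). The gripper opens to 85 mm and grips with 20 to 120 N. Pads are 22 mm wide; open, the fingers measure 114 mm over their backs; the gripper's body (76 mm by 85 mm) begins 54 mm behind the grasp point. The pads swing forward as they close: fully open they stand 13 mm farther back than shut.
Start: joints at [1.09, 0.491, 1.559, -0, 1.092, -0.106], TCP at [0.229, 0.582, 0.231] pointing down, gripper open.
Joint ranges: [-3.1, 3.1], [-0.84, 2.19], [0.05, 2.79], [-1.13, 4.28], [0.06, 2.93], [-2.69, 2.69]. Speed limits (rad/s): [2.22, 2.22, 2.79, 3.14, 3.14, 3.14].

INTERFACE

Orientations are given as a rotation vector (axis times angle).
In Python, from station import manip gives the robot as it stands. The module is installed in compiled form; this text tells all that it offers.
- The arm moves only by the tool servo_tool, never from a script. Its argument "plan" is a list of rows, each a list of 2 entries, a list of its own where there are three numbers: the shift along the tool's x, y, z in mm, then the turn, a rotation vector about the tool's x, y, z in degrees. In form: [[[dx, dy, dz], [ax, ay, az]], ...]. A call has 1 to 12 rows; each row is the pose to reach, as a shift and turn from the pose commanded when the call began, along the tool's axes at that moment; what a row does not reach only later rows make up. A row lasts 1/8 s, in which the tool goes at most 62.5 mm and 10.7 degrees, less where a joint would pass 70% of its speed; a pose out of reach is approached as far as the arm can. A call with a gripper value outside its range is refused whole. "fingers" is the finger opening in mm, from 0 to 85.4, set as the call begins (left out, the last holds). The fingers move at their own pace and stop on an object; "squeeze" is the grip in N (left out, the last holds). Time passes only in rows, so rows that repeat a pose let the fingers close. It gives the time, the measured TCP pose, the force, the opening and the grip force at its end, in the units of the state.
- manip.get_obs(): the state, without advancing time (a new reading comes with each control period).
- manip.get_image(name): name is "scene" or "top"; returns the picture (384x512x3 uint8, blue, green, red); there is no depth.
- manip.calibration(name): a dict with "fx", "fy", "cx", "cy" (pixels), "T" (4x4, takes a point from camera to world coordinates). Camera axes: x right, y down, z forward; pixel columns grow to the right and rows downward; lengths in m; the calibration is good to about 2 mm. A picture is of the moment at which its call begins. calibration takes no time and is no camera call.
- manip.close_job(): hands the job in; it is judged then, once.
The state is a dict: "time_s": time; "joint_pos": joint angles; "qvel": joint speeds; "joint_efforts": joint torques, N m; "tool_pos": TCP position; "orientation": TCP orientation; "contact_force": force on the tool from outside, world axes, zero at the start; "torque": the same for the moment, N m; "grip_width": opening from 0.0 (shut) to 1.0 (fully open); "gripper_force": force on a finger pad.
Only numpy, scipy, OpenCV 4.12 (cv2) and the standard library are available. Lean on these libraries where they do the work, as an engineer would, in place of code of your own. Each camera call takes 0.05 s, during which the arm holds its last target. There are 200 camera calls.

TASK

Line up the four sealed pots on the white strip in order of size, each upright and centred on its own ring: the smallest next to the red stop, growing step by step towards the grey stop. One pot is still sunk in the steel holder: press the orange lever all the way down to raise it, then lift it out. Leave the shaker and the steel dish where they are.

Things in the scene. Friction and masses are not known exactly. Their poses are not given: they have to be found in the camera images.
- pot_36: smallest of four closed round black plastic pots with green film lids: straight-sided, 36 mm diameter, 34 mm tall, 40 to 200 g; origin at the centre of its underside, z up; at the start it stands loose on the worktop
- pot_45: second smallest of four closed round black plastic pots with green film lids: straight-sided, 45 mm diameter, 44 mm tall, 40 to 200 g; origin at the centre of its underside, z up; at the start sunk in the round pocket of the steel holder, lid 1 mm below its top, out of the fingers' reach; once raised it stands 29 mm proud, and lifts straight up
- pot_54: second largest of four closed round black plastic pots with green film lids: straight-sided, 54 mm diameter, 54 mm tall, 40 to 200 g; origin at the centre of its underside, z up; at the start it stands loose on the worktop
- pot_63: largest of four closed round black plastic pots with green film lids: straight-sided, 63 mm diameter, 64 mm tall, 40 to 200 g; origin at the centre of its underside, z up; at the start it stands loose on the worktop
- strip: fixed white strip on the worktop, 430 mm long (its y axis), 80 mm wide (x), 5 mm thick; origin at the centre of its underside. Four equal flat blue rings (73 mm across, with a centre dot) are printed on top, centred at y = -135, -45, +45 and +135 mm, x = 0. A stop block, one red, one grey, stands at each end, y = -200 and +200 mm; which end is red varies
- red_stop: fixed red block on one end of the strip, 60 mm across the strip, 24 mm along it, 30 mm tall; origin at the centre of its underside, 65 mm from the centre of the nearest ring. An equal grey block marks the other end
- lever (a joint): lift lever of the holder (steel block 110 x 100 mm, 58 mm tall, fixed): 0 at the start, arm sloping up 0.4 rad; 0.6 rad fully pressed, sloping down 0.2 rad. Pressing its pad down raises the seated pot 50 mm per rad, 30 mm in all. It takes 3 to 6 N at the pad; a stiff hinge, no spring: it stays where it is left
- lever_pad (a point): top centre of the orange pad (28 x 34 mm, 10 mm thick) ending the 85 mm lever arm. Site y axis: along the hinge; x axis at lever 0: level, from pad to holder, whose pocket centre is 140 mm away that way. Pad top is 84 mm above the worktop at the start, 34 mm fully pressed, and then 8 mm farther from the holder
- shaker: bystander: loose steel shaker with a black collar, 58 mm diameter, 95 mm tall; origin at the centre of its underside
- dish: bystander: loose small open steel dish, 76 mm across the rim, 35 mm tall; origin at the centre of its underside
There are look-alikes about, which are no part of the job. Leave any pink or purple look-alike of the pot_36 alone.

How it is judged:
By the outcome, as a careful person would: the job done as asked, in the order asked, and still so for the second after the job is handed in, with the robot touching nothing.
It also fails if it takes over 109 s, if anything falls off the work surface, if the arm or the gripper's body presses on something with over 40 N, if the wrist force passes 120 N, or if a joint passes its speed limit or range.

## Working session

There is one attempt and no reset: what is moved stays moved. The work goes in short steps, Python scripts to look and compute and a tool call to move; the robot and the scene stay as the last step left them, time stands still between calls to the robot, and variables do not carry over. Pictures are saved under pics/ and viewed, at most 14 in all, crops included, and the job is handed in when it is done.

Besides the shell and the picture viewer there is one more tool, called as name(argument=value, ...) on one line, values as JSON. servo_tool: Moves the arm, as the interface text tells. Its arguments: {"type":"object","properties":{"plan":{"type":"array"},"fingers":{"type":"number"},"squeeze":{"type":"number"}},"required":["plan"]}

```bash
mkdir -p pics; python3 - <<'E'
from station import manip
import cv2,numpy as np
for n in("scene","top"):
    cv2.imwrite(f"pics/{n}0.png",manip.get_image(n))
    c=manip.calibration(n);print(n,c["fx"],c["fy"],c["cx"],c["cy"]);print(np.round(c["T"],4))
o=manip.get_obs();print(o)
E
```

```text
scene 443.390185346696 443.390185346696 254.78033328094193 191.20199325875868
[[ 0.8546  0.2935 -0.4283  1.0556]
 [ 0.5191 -0.497   0.6953 -0.708 ]
 [-0.0088 -0.8166 -0.5771  0.7207]
 [ 0.      0.      0.      1.    ]]
top 500.03379988772525 500.03379988772525 260.4339905441753 184.41473651600145
[[ 0.0095 -0.9946  0.1033  0.458 ]
 [-0.9999 -0.0098 -0.0022  0.0137]
 [ 0.0032 -0.1033 -0.9946  1.3212]
 [ 0.      0.      0.      1.    ]]
{'time_s': 0.1, 'joint_pos': array([ 1.09042111e+00,  4.91487966e-01,  1.55939005e+00, -1.23805504e-05,
        1.09171249e+00, -1.05567990e-01]), 'qvel': array([-0.00019951, -0.00261224, -0.00244695, -0.00129688,  0.00017712,
        0.00236265]), 'joint_efforts': array([ 2.76490828e-03, -6.19441795e+01, -2.62028235e+01, -7.65730476e-06,
        2.94420897e-03, -2.86150495e-06]), 'tool_pos': array([0.22867679, 0.58144506, 0.23079268]), 'orientation': array([-5.85245106e-01, -3.08631589e+00,  1.50548745e-03]), 'contact_force': array([-0.0948263 , -0.24216201, -0.30438706]), 'torque': array([ 0.00500057,  0.01894142, -0.0384046 ]), 'gripper_force': 0.0, 'grip_width': 1.003713452645265}
```

View pics/scene0.png

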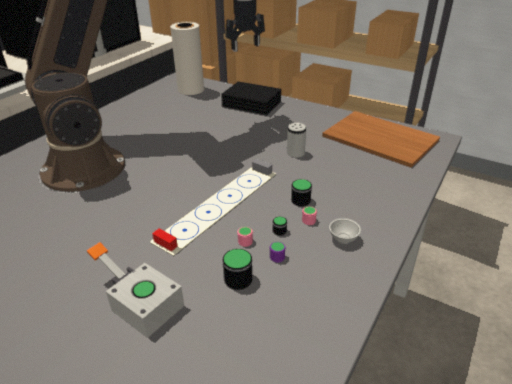

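View pics/top0.png

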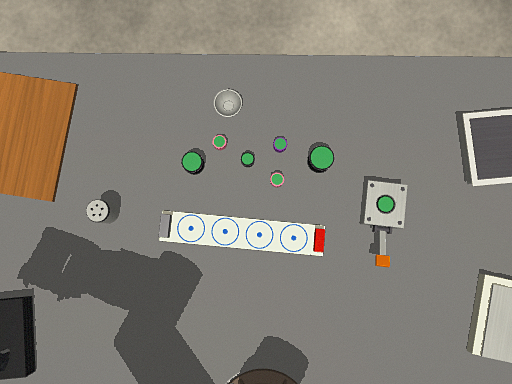

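The top view shows these candidates for pot_36:
- Black pot at (248,159), which is (280,225) in the scene view.
- Pink look-alikes at (219,141) and (277,179).
- Purple look-alike at (280,144).

I choose the black one. pot_54 is at (193,161), pot_63 at (321,158), the holder at (386,204), the pad at (383,261), and the red stop at (320,240), towards −y.

```bash
cat > h.py <<'E'
from station import manip
import cv2,numpy as np
from scipy.spatial.transform import Rotation as R
def ray(n,u,v,z):
    c=manip.calibration(n);T=np.array(c["T"])
    d=T[:3,:3]@[(u-c["cx"])/c["fx"],(v-c["cy"])/c["fy"],1]
    return T[:3,3]+d*(z-T[2,3])/d[2]
def px(n,p):
    c=manip.calibration(n);T=np.array(c["T"]);q=T[:3,:3].T@(np.array(p)-T[:3,3])
    return c["cx"]+c["fx"]*q[0]/q[2],c["cy"]+c["fy"]*q[1]/q[2]
def blobs(im,lo,hi,amin=15):
    m=cv2.inRange(cv2.cvtColor(im,cv2.COLOR_BGR2HSV),lo,hi)
    n,_,s,c=cv2.connectedComponentsWithStats(m)
    return [(c[i],s[i]) for i in range(1,n) if s[i][4]>=amin]
COL=dict(green=((50,120,50),(75,255,255)),blue=((100,90,60),(118,255,255)),orange=((5,200,120),(16,255,255)),red=((0,200,100),(3,255,255)))
def rel(p):  # shift in tool axes (mm) from current pose to world TCP p
    o=manip.get_obs();return np.round(R.from_rotvec(o["orientation"]).inv().apply(np.array(p)-o["tool_pos"])*1000,1)
def tool():
    o=manip.get_obs();return np.round(R.from_rotvec(o["orientation"]).as_matrix(),3)
E
python3 - <<'E'
from h import *
for n in("top","scene"):
    im=manip.get_image(n)
    for k,z in(("green",.0),("blue",.005),("orange",.08),("red",.03)):
        for c,s in blobs(im,*COL[k],amin=6):
            zs=[.034,.044,.054,.057,.064] if k=="green" else [z]
            print(n,k,c.round(1),s[:5],[ (zz,ray(n,*c,zz)[:2].round(4).tolist()) for zz in zs])
print(tool())
im=manip.get_image("top")[125:285,150:420];cv2.imwrite("pics/c1.png",cv2.resize(im,None,fx=2.9,fy=2.9,interpolation=cv2.INTER_CUBIC))
E
```

```text
top green [218.9 141.1] [214 136  11  11  91] [(0.034, [0.7044, 0.1203]), (0.044, [0.7025, 0.1195]), (0.054, [0.7006, 0.1186]), (0.057, [0.7, 0.1184]), (0.064, [0.6987, 0.1178])]
top green [279.9 143.3] [275 139  11  10  90] [(0.034, [0.7, -0.039]), (0.044, [0.6982, -0.0386]), (0.054, [0.6963, -0.0382]), (0.057, [0.6957, -0.0381]), (0.064, [0.6944, -0.0378])]
top green [321.5 157. ] [311 146  22  23 402] [(0.034, [0.6651, -0.1476]), (0.044, [0.6635, -0.1463]), (0.054, [0.6619, -0.1451]), (0.057, [0.6614, -0.1447]), (0.064, [0.6603, -0.1438])]
top green [191.2 161. ] [182 152  19  19 281] [(0.034, [0.6511, 0.1913]), (0.044, [0.6496, 0.19]), (0.054, [0.6481, 0.1886]), (0.057, [0.6477, 0.1882]), (0.064, [0.6466, 0.1872])]
top green [247.  158.2] [241 153  13  12 108] [(0.034, [0.6599, 0.0464]), (0.044, [0.6584, 0.0462]), (0.054, [0.6568, 0.0459]), (0.057, [0.6563, 0.0458]), (0.064, [0.6552, 0.0457])]
top green [276.7 178.8] [272 174  11  11  89] [(0.034, [0.6069, -0.0311]), (0.044, [0.6057, -0.0308]), (0.054, [0.6046, -0.0304]), (0.057, [0.6042, -0.0303]), (0.064, [0.6034, -0.0301])]
to
[... 1967 characters left out ...]
0.034, [0.6459, -0.121]), (0.044, [0.6518, -0.1295]), (0.054, [0.6578, -0.138]), (0.057, [0.6596, -0.1406]), (0.064, [0.6638, -0.1466])]
scene green [143.4 288.9] [134 282  20  15 227] [(0.034, [0.5295, -0.2936]), (0.044, [0.5372, -0.2996]), (0.054, [0.5448, -0.3057]), (0.057, [0.5471, -0.3075]), (0.064, [0.5525, -0.3117])]
scene blue [208.  211.5] [207 211   3   2   6] [(0.005, [0.4665, 0.0126])]
scene blue [184.5 229.5] [183 229   4   2   8] [(0.005, [0.4593, -0.0766])]
scene orange [ 96.7 250.7] [ 88 244  19  15 152] [(0.08, [0.4054, -0.2921])]
scene red [164.6 239.1] [153 229  23  21 274] [(0.03, [0.4618, -0.1499])]
[[-0.931  0.366 -0.   ]
 [ 0.366  0.931 -0.001]
 [ 0.    -0.001 -1.   ]]
```

View pics/c1.png

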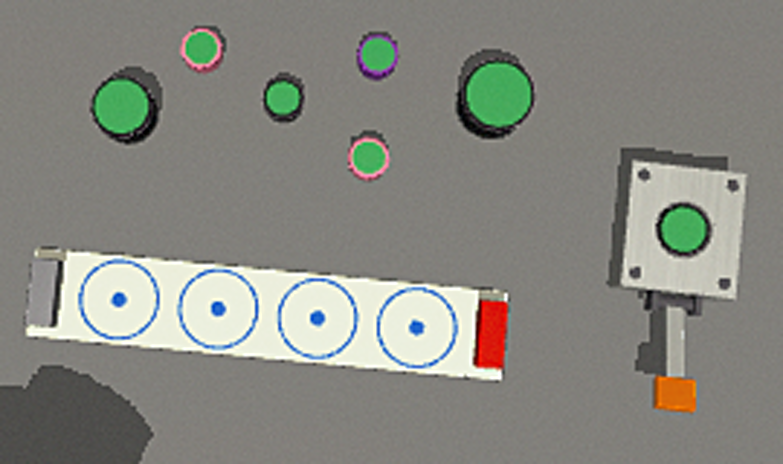

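The crop confirms it: the black pot at (285,98) in the crop is pot_36, the pinks and purple have coloured sides, and all four ring dots are clear. The two views agree to about 3 mm, and pad to pocket comes out at 142 mm against the stated 140. I'll use the mean positions and start with pot_54.

servo_tool(plan=[[[-537,-213,60],[0,0,73.3]],[[-537,-213,100],[0,0,73.3]],[[-537,-213,100],[0,0,73.3]],[[-537,-213,100],[0,0,73.3]],[[-537,-213,100],[0,0,73.3]],[[-537,-213,100],[0,0,73.3]],[[-537,-213,100],[0,0,73.3]],[[-537,-213,100],[0,0,73.3]],[[-537,-213,100],[0,0,73.3]],[[-537,-213,100],[0,0,73.3]],[[-537,-213,100],[0,0,73.3]],[[-537,-213,100],[0,0,73.3]]], fingers=85, squeeze=30)

```text
time_s: 1.75
tool_pos: [0.6497, 0.1879, 0.1315]
orientation: [-2.311, -2.128, 0.0]
contact_force: [-0.9, 0.5, -0.3]
grip_width: 0.995
gripper_force: 0.0
```

```bash
cat > t.py <<'E'
from h import *
P=dict(p54=(.650,.187,.02),p36=(.661,.045,.004),p63=(.662,-.145,.025),pad=(.4037,-.2913,.1),pock=(.5455,-.3068,.075),
r1=(.4575,-.0765,.01),r2=(.465,.013,.01),r3=(.4725,.1025,.01),r4=(.480,.192,.01))
o=manip.get_obs();print(o["time_s"],o["tool_pos"].round(4),o["joint_pos"].round(3));print(tool())
for k,v in P.items():print(k,rel(v))
E
python3 t.py
```

```text
1.75 [0.6497 0.1879 0.1315] [0.184 0.665 1.52  0.    0.958 0.266]
[[ 0.082  0.997 -0.   ]
 [ 0.997 -0.082  0.   ]
 [ 0.    -0.    -1.   ]]
p54 [ -0.9   0.4 111.5]
p36 [-141.5   23.   127.5]
p63 [-330.7   39.7  106.4]
pad [-497.8 -205.7   31.5]
pock [-501.6  -63.1   56.4]
r1 [-279.3 -169.8  121.5]
r2 [-189.5 -169.7  121.5]
r3 [ -99.7 -169.6  121.5]
r4 [  -9.9 -169.5  121.6]
```

servo_tool(plan=[[[-1,0,50],[0,0,0]],[[-1,0,90],[0,0,0]],[[-1,0,115],[0,0,0]],[[-1,0,115],[0,0,0]],[[-1,0,115],[0,0,0]]])

```text
time_s: 2.38
tool_pos: [0.6506, 0.1868, 0.0178]
orientation: [2.31, 2.128, 0.002]
contact_force: [-0.2, 1.1, 0.4]
grip_width: 0.999
gripper_force: 0.0
```

servo_tool(plan=[[[0,0,0],[0,0,0]],[[0,0,0],[0,0,0]],[[0,0,0],[0,0,0]],[[0,0,0],[0,0,0]],[[0,0,0],[0,0,0]],[[0,0,0],[0,0,0]]], fingers=45)

```text
time_s: 3.12
tool_pos: [0.6507, 0.1861, 0.0176]
orientation: [2.312, 2.127, 0.002]
contact_force: [-2.6, 0.1, 6.3]
grip_width: 0.626
gripper_force: 30.7
```

```bash
python3 t.py; python3 - <<'E'
from h import *
cv2.imwrite("pics/g1.png",cv2.resize(manip.get_image("scene")[100:280,190:400],None,fx=3,fy=3))
o=manip.get_obs();print(o['grip_width'],o['gripper_force'],o['contact_force'])
E
```

```text
3.125 [0.6507 0.1861 0.0176] [0.181 0.807 1.582 0.    0.751 0.264]
[[ 0.083  0.997  0.001]
 [ 0.997 -0.083  0.   ]
 [ 0.001  0.001 -1.   ]]
p54 [ 0.8 -0.8 -2.4]
p36 [-139.8   22.    13.6]
p63 [-329.    38.8   -7.5]
pad [-496.2 -206.3  -82.9]
pock [-499.9  -63.8  -57.7]
r1 [-277.8 -170.7    7.3]
r2 [-187.9 -170.7    7.3]
r3 [ -98.1 -170.6    7.4]
r4 [  -8.3 -170.6    7.4]
0.628131522346411 30.651171505451202 [-2.48261788  0.46187283  6.56789369]
```

View pics/g1.png

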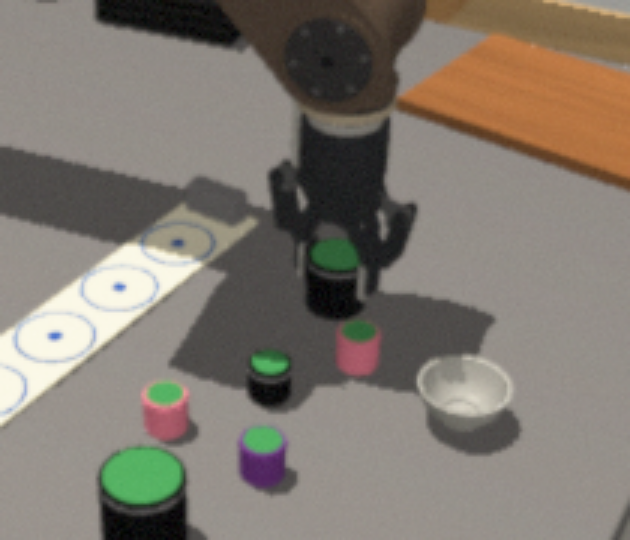

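pot_54 is gripped: the opening is about 53.6 mm. Next I lift it and carry it to the third ring.

servo_tool(plan=[[[0,0,-30],[0,0,0]],[[-10,-20,-50],[0,0,0]],[[-50,-70,-50],[0,0,0]],[[-80,-120,-50],[0,0,0]],[[-98.5,-160,-50],[0,0,0]],[[-98.5,-170.5,-50],[0,0,0]],[[-98.5,-170.5,-50],[0,0,0]],[[-98.5,-170.5,-50],[0,0,0]]])

```text
time_s: 4.18
tool_pos: [0.4738, 0.1023, 0.0664]
orientation: [2.311, 2.127, 0.002]
contact_force: [-0.0, 0.3, -1.2]
grip_width: 0.626
gripper_force: 32.2
```

```bash
python3 t.py|grep -E "r3|^[0-9]"; python3 - <<'E'
from h import *
o=manip.get_obs();print(o['grip_width'],o['contact_force'])
for n in("top","scene"):
    im=manip.get_image(n)
    for c,s in blobs(im,(50,100,30),(75,255,255)):print(n,c.round(1),s[4],ray(n,*c,.054+o['tool_pos'][2]-.0165).round(4))
E
```

```text
4.175 [0.4738 0.1023 0.0664] [0.076 0.55  2.055 0.    0.535 0.159]
r3 [ 0.1 -1.4 56.4]
0.6261944932272464 [-0.03625952  0.25102014 -1.15404291]
top [218.9 141.1] 93 [0.691  0.1146 0.1039]
top [279.9 143.2] 96 [ 0.6872 -0.0361  0.1039]
top [321.4 156.9] 413 [ 0.654  -0.1385  0.1039]
top [246.8 158.2] 117 [0.6491 0.045  0.1039]
top [276.8 178.9] 92 [ 0.5985 -0.0289  0.1039]
top [385.2 203.6] 202 [ 0.5405 -0.294   0.1039]
scene [226.7 166. ] 113 [0.4749 0.0955 0.1039]
scene [309.2 209.8] 43 [0.7422 0.0353 0.1039]
scene [279.5 220.5] 84 [ 0.7028 -0.0328  0.1039]
scene [244.7 230.5] 52 [ 0.6548 -0.1005  0.1039]
scene [277.3 246.1] 72 [ 0.7387 -0.1079  0.1039]
scene [237.  258.5] 423 [ 0.6876 -0.1806  0.1039]
scene [143.4 288.9] 248 [ 0.5829 -0.3358  0.1039]
```

servo_tool(plan=[[[0,-1.4,25],[0,0,0]],[[0,-1.4,40],[0,0,0]],[[0,-1.4,44.5],[0,0,0]],[[0,-1.4,44.5],[0,0,0]],[[0,-1.4,44.5],[0,0,0]]])

```text
time_s: 4.9
tool_pos: [0.4707, 0.1021, 0.0221]
orientation: [-2.311, -2.127, 0.001]
contact_force: [-3.5, 0.2, 7.0]
grip_width: 0.629
gripper_force: 33.3
```

servo_tool(plan=[[[0,0,0],[0,0,0]],[[0,0,0],[0,0,0]],[[0,0,0],[0,0,0]],[[0,0,-40],[0,0,0]],[[0,0,-100],[0,0,0]],[[0,0,-110],[0,0,0]],[[0,0,-110],[0,0,0]]], fingers=85)

```text
time_s: 5.78
tool_pos: [0.471, 0.102, 0.1321]
orientation: [2.311, 2.127, 0.002]
contact_force: [-0.6, -0.1, 0.2]
grip_width: 0.995
gripper_force: 0.0
```

```bash
python3 t.py
```

```text
5.775 [0.471  0.102  0.1321] [0.076 0.432 2.011 0.    0.698 0.159]
[[ 0.083  0.997  0.001]
 [ 0.997 -0.083  0.   ]
 [ 0.     0.001 -1.   ]]
p54 [ 99.6 171.1 112.3]
p36 [-41.  193.9 128.3]
p63 [-230.3  210.7  107.3]
pad [-397.6  -34.4   31.9]
pock [-401.2  108.1   57.1]
r1 [-179.     1.2  122. ]
r2 [-89.2   1.2 122.1]
r3 [  0.6   1.3 122.1]
r4 [ 90.4   1.3 122.1]
```

servo_tool(plan=[[[-10,50,0],[0,0,0]],[[-25,110,0],[0,0,0]],[[-35,165,0],[0,0,0]],[[-41,194,20],[0,0,0]],[[-41,194,70],[0,0,0]],[[-41,194,110],[0,0,0]],[[-41,194,126],[0,0,0]],[[-41,194,126],[0,0,0]],[[-41,194,126],[0,0,0]]])

```text
time_s: 6.9
tool_pos: [0.6615, 0.045, 0.007]
orientation: [2.311, 2.126, 0.002]
contact_force: [-0.1, -0.7, -0.1]
grip_width: 0.995
gripper_force: 0.0
```

servo_tool(plan=[[[0,0,0],[0,0,0]],[[0,0,0],[0,0,0]],[[0,0,0],[0,0,0]],[[0,0,0],[0,0,0]],[[0,0,0],[0,0,0]],[[0,0,0],[0,0,0]],[[0,0,0],[0,0,0]],[[0,0,0],[0,0,0]]], fingers=28)

```text
time_s: 7.9
tool_pos: [0.6611, 0.045, 0.0066]
orientation: [2.312, 2.127, 0.001]
contact_force: [-1.3, 0.7, 7.0]
grip_width: 0.408
gripper_force: 29.6
```

```bash
python3 t.py
```

```text
7.9 [0.6611 0.045  0.0066] [-0.032  0.809  1.625  0.     0.708  0.051]
[[ 0.083  0.997  0.001]
 [ 0.997 -0.083  0.   ]
 [ 0.     0.001 -1.   ]]
p54 [140.6 -22.9 -13.4]
p36 [-0.  -0.1  2.6]
p63 [-189.3   16.7  -18.4]
pad [-356.5 -228.5  -93.7]
pock [-360.2  -85.9  -68.6]
r1 [-138.  -192.8   -3.6]
r2 [ -48.2 -192.7   -3.6]
r3 [  41.6 -192.7   -3.6]
r4 [ 131.4 -192.7   -3.6]
```

servo_tool(plan=[[[0,0,-30],[0,0,0]],[[-10,-5,-65],[0,0,0]],[[-40,-50,-65],[0,0,0]],[[-80,-100,-65],[0,0,0]],[[-120,-150,-65],[0,0,0]],[[-138,-185,-65],[0,0,0]],[[-138,-192.5,-55],[0,0,0]],[[-138,-192.5,-25],[0,0,0]],[[-138,-192.5,-10],[0,0,0]],[[-138,-192.5,-5.5],[0,0,0]],[[-138,-192.5,-5.5],[0,0,0]]])

```text
time_s: 9.28
tool_pos: [0.4579, -0.0763, 0.0113]
orientation: [-2.311, -2.128, -0.0]
contact_force: [0.8, 0.4, -0.6]
grip_width: 0.413
gripper_force: 30.7
```

servo_tool(plan=[[[0,0,0],[0,0,0]]])

```text
time_s: 9.4
tool_pos: [0.458, -0.0764, 0.0115]
orientation: [2.311, 2.127, 0.001]
contact_force: [-0.3, -0.1, -0.4]
grip_width: 0.412
gripper_force: 30.7
```

```bash
python3 t.py
```

```text
9.4 [ 0.458  -0.0764  0.0115] [-0.308  0.644  2.131  0.     0.366 -0.225]
[[ 0.083  0.997  0.001]
 [ 0.997 -0.083 -0.   ]
 [-0.     0.001 -1.   ]]
p54 [278.4 169.5  -8.4]
p36 [137.8 192.2   7.6]
p63 [-51.5 209.  -13.4]
pad [-218.7  -36.3  -88.5]
pock [-222.4  106.3  -63.5]
r1 [-0.2 -0.5  1.5]
r2 [89.7 -0.4  1.5]
r3 [179.5  -0.4   1.5]
r4 [269.3  -0.3   1.5]
```

servo_tool(plan=[[[0,-0.5,0.7],[0,0,0]],[[0,-0.5,0.7],[0,0,0]]])

```text
time_s: 9.65
tool_pos: [0.4576, -0.0764, 0.0109]
orientation: [2.311, 2.126, 0.001]
contact_force: [1.6, 1.8, 3.1]
grip_width: 0.413
gripper_force: 31.2
```

servo_tool(plan=[[[0,0,0],[0,0,0]],[[0,0,0],[0,0,0]],[[0,0,0],[0,0,0]],[[0,0,0],[0,0,0]],[[0,0,-40],[0,0,0]],[[0,0,-95],[0,0,0]],[[-10,50,-120],[0,0,0]],[[-25,110,-120],[0,0,0]],[[-40,165,-120],[0,0,0]],[[-51.5,209,-120],[0,0,0]],[[-51.5,209,-120],[0,0,0]]], fingers=85)

```text
time_s: 11.02
tool_pos: [0.6627, -0.1461, 0.1296]
orientation: [2.312, 2.126, 0.0]
contact_force: [-0.5, 0.4, -0.7]
grip_width: 0.998
gripper_force: 0.0
```

```bash
python3 t.py|grep -E "p63|^[0-9]"; python3 - <<'E'
from h import *
cv2.imwrite("pics/g2.png",manip.get_image("scene"))
E
```

```text
11.025 [ 0.6627 -0.1461  0.1296] [-0.314  0.67   1.515  0.     0.957 -0.231]
p63 [  1.   -0.9 104.6]
```

View pics/g2.png

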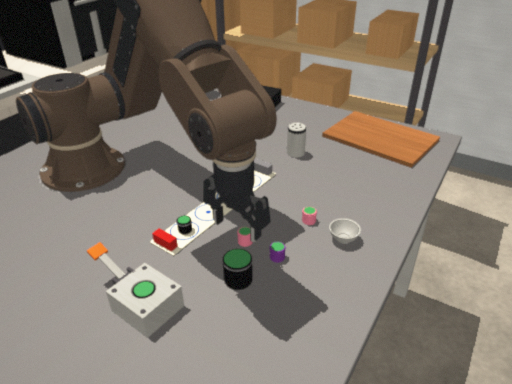

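pot_36 stands upright on the ring by the red stop, at (184,224), and the hand is above pot_63 at (237,268). I descend and grip it.

servo_tool(plan=[[[1,-0.9,40],[0,0,0]],[[1,-0.9,80],[0,0,0]],[[1,-0.9,104],[0,0,0]],[[1,-0.9,104],[0,0,0]],[[1,-0.9,104],[0,0,0]]])

```text
time_s: 11.7
tool_pos: [0.6603, -0.1441, 0.0278]
orientation: [2.311, 2.126, 0.001]
contact_force: [-0.2, -0.3, -0.7]
grip_width: 0.993
gripper_force: 0.0
```

servo_tool(plan=[[[0,0,0],[0,0,0]],[[0,0,0],[0,0,0]],[[0,0,0],[0,0,0]],[[0,0,0],[0,0,0]],[[0,0,0],[0,0,0]]], fingers=55)

```text
time_s: 12.32
tool_pos: [0.6606, -0.1442, 0.0281]
orientation: [2.311, 2.126, 0.001]
contact_force: [-1.7, 0.0, 5.6]
grip_width: 0.727
gripper_force: 32.0
```

```bash
python3 t.py
```

```text
12.325 [ 0.6606 -0.1442  0.0281] [-0.313  0.792  1.581  0.     0.767 -0.229]
[[ 0.083  0.997  0.002]
 [ 0.997 -0.083 -0.   ]
 [-0.     0.002 -1.   ]]
p54 [329.2 -38.1   7.9]
p36 [188.6 -15.3  24. ]
p63 [-0.7  1.5  3.1]
pad [-168.  -243.6  -72.2]
pock [-171.6 -101.1  -47. ]
r1 [  50.6 -208.    17.7]
r2 [ 140.4 -208.    17.7]
r3 [ 230.2 -208.    17.7]
r4 [ 320.  -207.9   17.7]
```

servo_tool(plan=[[[0,0,-40],[0,0,0]],[[20,0,-75],[0,0,0]],[[75,0,-75],[0,0,0]],[[130,0,-75],[0,0,0]],[[185,-10,-75],[0,0,0]],[[240,-30,-75],[0,0,0]],[[285,-65,-75],[0,0,0]],[[320,-105,-75],[0,0,0]],[[320,-160,-75],[0,0,0]],[[320,-200,-75],[0,0,0]],[[320,-208,-60],[0,0,0]],[[320,-208,-40],[0,0,0]]])

```text
time_s: 13.82
tool_pos: [0.4792, 0.1925, 0.0674]
orientation: [2.31, 2.127, 0.003]
contact_force: [0.1, -0.3, -2.1]
grip_width: 0.731
gripper_force: 34.3
```

```bash
python3 t.py|grep -E "r4|^[0-9]"
```

```text
13.825 [0.4792 0.1925 0.0674] [0.254 0.576 1.978 0.    0.585 0.336]
r4 [-0.4  0.7 57.4]
```

servo_tool(plan=[[[-0.4,0.7,20],[0,0,0]],[[-0.4,0.7,31],[0,0,0]],[[-0.4,0.7,35],[0,0,0]],[[-0.4,0.7,35],[0,0,0]],[[-0.4,0.7,35],[0,0,0]]])

```text
time_s: 14.45
tool_pos: [0.4799, 0.1916, 0.033]
orientation: [2.312, 2.127, 0.0]
contact_force: [-5.6, -0.9, 11.3]
grip_width: 0.725
gripper_force: 35.5
```

servo_tool(plan=[[[0,0,0],[0,0,0]],[[0,0,0],[0,0,0]],[[0,0,0],[0,0,0]],[[0,0,-40],[0,0,0]],[[0,0,-90],[0,0,0]],[[0,0,-110],[0,0,0]],[[0,0,-110],[0,0,0]]], fingers=85)

```text
time_s: 15.32
tool_pos: [0.4808, 0.1918, 0.1428]
orientation: [2.311, 2.126, 0.004]
contact_force: [0.3, -0.0, -0.7]
grip_width: 0.997
gripper_force: 0.0
```

```bash
python3 t.py
```

```text
15.325 [0.4808 0.1918 0.1428] [0.252 0.456 1.918 0.    0.765 0.335]
[[ 0.083  0.997  0.003]
 [ 0.997 -0.083  0.001]
 [ 0.001  0.003 -1.   ]]
p54 [  9.2 168.7 123.3]
p36 [-131.4  191.4  139.3]
p63 [-320.7  208.3  118.1]
pad [-487.9  -36.7   42.2]
pock [-491.5  105.8   67.6]
r1 [-269.4   -1.3  132.6]
r2 [-179.6   -1.2  132.7]
r3 [-89.8  -1.2 132.7]
r4 [  0.   -1.2 132.8]
```

servo_tool(plan=[[[-50,0,0],[0,0,0]],[[-110,0,0],[0,0,0]],[[-170,0,0],[0,0,0]],[[-230,0,0],[0,0,0]],[[-290,0,0],[0,0,0]],[[-350,-10,0],[0,0,0]],[[-410,-20,0],[0,0,0]],[[-460,-30,0],[0,0,0]],[[-488,-37,10],[0,0,0]],[[-488,-37,25],[0,0,0]],[[-488,-37,25],[0,0,0]],[[-488,-37,25],[0,0,0]]], fingers=0)

```text
time_s: 16.82
tool_pos: [0.403, -0.2906, 0.1163]
orientation: [-2.31, -2.128, -0.0]
contact_force: [-0.5, -0.4, -0.3]
grip_width: 0.003
gripper_force: 0.0
```

```bash
python3 t.py|grep -E "pad|^[0-9]"; python3 - <<'E'
from h import *
a=manip.get_image("scene")[200:350,60:260];b=manip.get_image("top")[130:300,150:430]
cv2.imwrite("pics/g3.png",np.vstack([cv2.resize(a,(400,300)),cv2.resize(b,(400,243))]))
for s,(n,z) in enumerate([("top",0)]):
    for c,s in blobs(manip.get_image("top"),*COL["green"]):print(c.round(1),s[4],[ray("top",*c,h+.005)[:2].round(4).tolist() for h in(.034,.054,.064)])
E
```

```text
16.825 [ 0.403  -0.2906  0.1163] [-0.758  0.475  1.988  0.     0.679 -0.676]
pad [-0.6  0.7 16.3]
[218.9 141.1] 91 [[0.7035, 0.1199], [0.6996, 0.1182], [0.6977, 0.1174]]
[279.9 143.3] 90 [[0.6991, -0.0388], [0.6953, -0.038], [0.6935, -0.0376]]
[276.7 178.7] 88 [[0.6065, -0.0309], [0.6042, -0.0302], [0.603, -0.0299]]
[385.4 203.6] 188 [[0.5447, -0.3107], [0.5434, -0.3056], [0.5427, -0.3031]]
[187.3 227.1] 419 [[0.4797, 0.1967], [0.4794, 0.1938], [0.4792, 0.1924]]
[223.1 231. ] 290 [[0.4707, 0.1051], [0.4705, 0.1037], [0.4704, 0.103]]
[293.9 237.1] 110 [[0.457, -0.0758], [0.457, -0.0744], [0.457, -0.0737]]
```

View pics/g3.png

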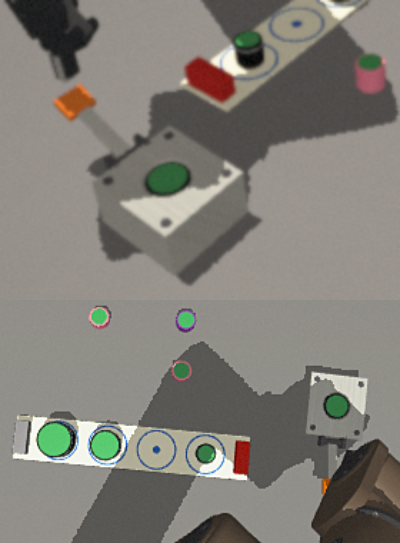

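All three placed pots are within about 1 mm of their rings, and the closed fingers stand over the pad at (75,100) in the crop. Now I press along the pad's arc.

servo_tool(plan=[[[-0.6,0,20],[0,0,0]],[[-0.6,0.5,32],[0,0,0]],[[-0.6,-2,40],[0,0,0]],[[-0.6,-4.5,48],[0,0,0]],[[-0.6,-6.5,56],[0,0,0]],[[-0.6,-7.5,64],[0,0,0]],[[-0.6,-8,72],[0,0,0]],[[-0.6,-7.5,79],[0,0,0]],[[-0.6,-7.5,83],[0,0,0]],[[-0.6,-7.5,84],[0,0,0]],[[-0.6,-7.5,84],[0,0,0]]])

```text
time_s: 18.35
tool_pos: [0.3957, -0.2919, 0.0341]
orientation: [2.31, 2.125, 0.0]
contact_force: [-1.8, 4.6, 28.6]
grip_width: 0.0
gripper_force: 14.9
```

```bash
python3 t.py|grep -E "pad|^[0-9]"; python3 - <<'E'
from h import *
print(manip.get_obs()["contact_force"])
for n in("scene","top"):
  for c,s in blobs(manip.get_image(n),*COL["green"]):
    if s[4]>100:print(n,c.round(1),s[4],ray(n,*c,.087).round(4))
E
```

```text
18.35 [ 0.3957 -0.2919  0.0341] [-0.77   0.617  2.056  0.     0.467 -0.687]
pad [  1.2   8.  -65.9]
[-1.81812677  4.63863924 28.62356119]
scene [248.5 162.4] 162 [0.5   0.163 0.087]
scene [228.5 179.4] 137 [0.4995 0.0662 0.087 ]
scene [140.9 278.4] 235 [ 0.5471 -0.3079  0.087 ]
top [388.5 202.7] 201 [ 0.5438 -0.3063  0.087 ]
top [187.2 227.1] 419 [0.479  0.1899 0.087 ]
top [223. 231.] 293 [0.4703 0.1018 0.087 ]
top [293.9 237. ] 109 [ 0.4571 -0.0724  0.087 ]
```

The lever is fully down: the TCP is at z 0.034 with 28 N at the stop. The lid matches a height of 87 mm over the pocket in both views. I move over the raised pot.

servo_tool(plan=[[[0,0,-40],[0,0,0]],[[0,0,-90],[0,0,0]],[[-2,40,-115],[0,0,0]],[[-2.6,95,-115],[0,0,0]],[[-2.6,140,-115],[0,0,0]],[[-2.6,150.6,-115],[0,0,0]],[[-2.6,150.6,-115],[0,0,0]],[[-2.6,150.6,-115],[0,0,0]]], fingers=85)

```text
time_s: 19.45
tool_pos: [0.5439, -0.3066, 0.1473]
orientation: [-2.312, -2.126, 0.0]
contact_force: [0.1, -0.6, -0.0]
grip_width: 0.995
gripper_force: 0.0
```

```bash
python3 t.py|grep -E "pock|^[0-9]"; python3 - <<'E'
from h import *
cv2.imwrite("pics/g4.png",manip.get_image("scene")[170:350,50:290].repeat(2,0).repeat(2,1))
E
```

```text
19.45 [ 0.5439 -0.3066  0.1473] [-0.619  0.58   1.646 -0.     0.916 -0.535]
pock [-0.1  1.7 72.3]
```

View pics/g4.png

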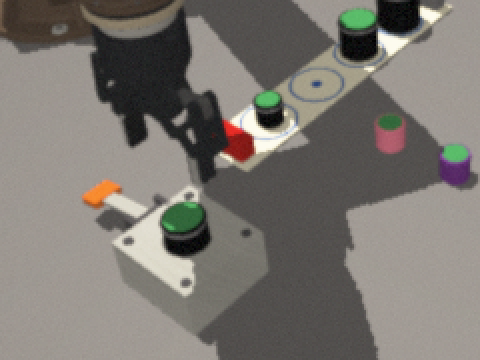

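The pot stands proud at (185,228) in the crop and the lever is down. I descend to TCP z ≈ 0.063 and grip.

servo_tool(plan=[[[0,1.7,40],[0,0,0]],[[0,1.7,70],[0,0,0]],[[0,1.7,84],[0,0,0]],[[0,1.7,84],[0,0,0]],[[0,1.7,84],[0,0,0]]])

```text
time_s: 20.12
tool_pos: [0.5471, -0.3072, 0.0648]
orientation: [2.311, 2.126, 0.001]
contact_force: [-0.2, 0.3, 0.4]
grip_width: 0.999
gripper_force: 0.0
```

servo_tool(plan=[[[0,0,0],[0,0,0]],[[0,0,0],[0,0,0]],[[0,0,0],[0,0,0]],[[0,0,0],[0,0,0]],[[0,0,0],[0,0,0]],[[0,0,0],[0,0,0]],[[0,0,0],[0,0,0]]], fingers=36)

```text
time_s: 21.0
tool_pos: [0.5457, -0.3066, 0.064]
orientation: [-2.31, -2.126, 0.002]
contact_force: [-6.9, 0.7, 6.8]
grip_width: 0.514
gripper_force: 32.5
```

```bash
python3 t.py|grep -E "r2|pock|^[0-9]"
```

```text
21.0 [ 0.5457 -0.3066  0.064 ] [-6.170e-01  6.910e-01  1.699e+00 -1.000e-03  7.540e-01 -5.340e-01]
pock [ -0.2  -0.2 -11. ]
r2 [ 311.8 -106.7   54.5]
```

servo_tool(plan=[[[0,0,-20],[0,0,0]],[[0,0,-50],[0,0,0]],[[0,0,-80],[0,0,0]],[[50,-10,-80],[0,0,0]],[[105,-30,-80],[0,0,0]],[[160,-50,-75],[0,0,0]],[[215,-70,-60],[0,0,0]],[[265,-90,-40],[0,0,0]],[[311,-105,-30],[0,0,0]],[[312,-107,-20],[0,0,0]],[[312,-107,-20],[0,0,0]],[[312,-107,-20],[0,0,0]]])

```text
time_s: 22.5
tool_pos: [0.4668, 0.0121, 0.0839]
orientation: [2.313, 2.125, 0.001]
contact_force: [0.4, 0.3, -1.2]
grip_width: 0.518
gripper_force: 31.9
```

```bash
python3 t.py|grep -E "r2|^[0-9]"; python3 - <<'E'
from h import *
cv2.imwrite("pics/g5.png",manip.get_image("scene")[140:290,110:310].repeat(3,0).repeat(3,1))
E
```

```text
22.5 [0.4668 0.0121 0.0839] [-0.116  0.502  2.085  0.     0.554 -0.031]
r2 [ 0.8 -1.9 73.9]
```

View pics/g5.png

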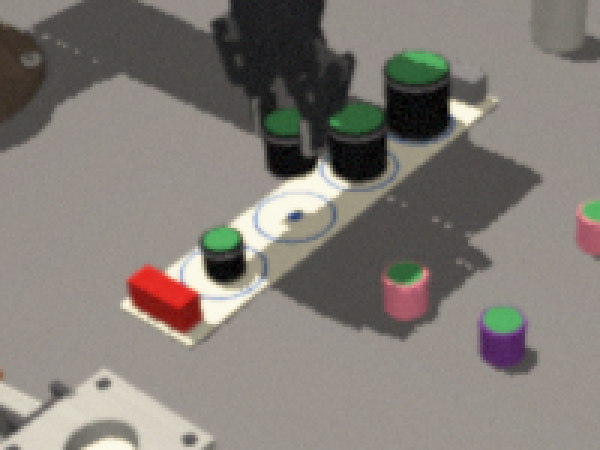

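pot_45 hangs upright in the gripper at (290,140), above the free ring at (294,216) in the crop. I lower it.

servo_tool(plan=[[[0.8,-1.6,30],[0,0,0]],[[0.8,-1.6,48],[0,0,0]],[[0.8,-1.6,56],[0,0,0]],[[0.8,-1.6,57.5],[0,0,0]],[[0.8,-1.6,57.5],[0,0,0]]])

```text
time_s: 23.18
tool_pos: [0.465, 0.0134, 0.0267]
orientation: [2.312, 2.126, 0.001]
contact_force: [-0.1, -0.0, -0.4]
grip_width: 0.51
gripper_force: 31.9
```

servo_tool(plan=[[[0,0,0.5],[0,0,0]],[[0,0,0.5],[0,0,0]]])

```text
time_s: 23.42
tool_pos: [0.4651, 0.0135, 0.0266]
orientation: [2.312, 2.126, 0.002]
contact_force: [-1.5, -2.4, 10.1]
grip_width: 0.515
gripper_force: 33.0
```

Contact. I release, retreat upwards and move aside to look.

servo_tool(plan=[[[0,0,0],[0,0,0]],[[0,0,0],[0,0,0]],[[0,0,0],[0,0,0]],[[0,0,0],[0,0,0]],[[0,0,-40],[0,0,0]],[[0,0,-90],[0,0,0]],[[0,0,-140],[0,0,0]],[[-60,10,-160],[0,0,0]],[[-120,20,-160],[0,0,0]],[[-180,30,-160],[0,0,0]],[[-240,40,-160],[0,0,0]],[[-300,50,-160],[0,0,0]]], fingers=85)

```text
time_s: 24.92
tool_pos: [0.4892, -0.2912, 0.1856]
orientation: [-2.312, -2.127, -0.0]
contact_force: [1.2, 0.3, -0.6]
grip_width: 0.996
gripper_force: 0.0
```

```bash
python3 - <<'E'
from h import *
H=[.069,.059,.049,.039]
im=manip.get_image("top")
for c,s in blobs(im,*COL["green"]):print(c.round(1),s[4],[ray("top",*c,h)[:2].round(4).tolist() for h in H])
a=manip.get_image("scene")
cv2.imwrite("pics/e.png",np.hstack([cv2.resize(im[80:300,80:400],(400,275)),cv2.resize(a[120:340,60:380],(400,275))]))
E
```

```text
[218.9 141.1] 91 [[0.6977, 0.1174], [0.6996, 0.1182], [0.7016, 0.119], [0.7035, 0.1199]]
[279.9 143.3] 90 [[0.6935, -0.0376], [0.6953, -0.038], [0.6972, -0.0384], [0.6991, -0.0388]]
[276.7 178.7] 88 [[0.603, -0.0299], [0.6042, -0.0303], [0.6053, -0.0306], [0.6065, -0.031]]
[187.2 227.1] 419 [[0.4793, 0.1925], [0.4795, 0.1939], [0.4796, 0.1954], [0.4798, 0.1968]]
[223. 231.] 290 [[0.4704, 0.103], [0.4705, 0.1037], [0.4706, 0.1044], [0.4707, 0.1051]]
[258.7 233.6] 190 [[0.4648, 0.014], [0.4648, 0.014], [0.4649, 0.014], [0.4649, 0.014]]
[293.9 237.1] 110 [[0.4571, -0.0736], [0.4571, -0.0743], [0.4571, -0.075], [0.4571, -0.0757]]
```

View pics/e.png

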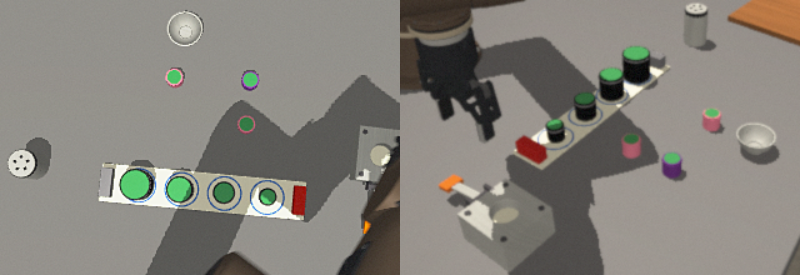

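All four pots are upright and within about 1 mm of their ring dots, with sizes growing from red to grey. The shaker, dish and look-alikes are untouched, and the lever is still down.

```bash
python3 -c "
from station import manip
print(manip.close_job())"
```

```text
the job is handed in; nothing more can be done
None
```

Job handed in at about 25 s: the four pots stand upright on their rings in size order, smallest by the red stop, each within about 1 mm of its ring centre in the last top picture.

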